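# Hang the carousel's brake spring with the spring puller

## Robot

A 6-joint arm with a two-finger parallel gripper is mounted at the origin on the work surface. World frame = base frame: x ahead of the robot, y to its left, z up, the work surface at z = 0. Lengths are in m, angles in degrees, forces in N, time in s.
With the tool pointing down it reaches from about 0.375 to 0.9 m from the base axis. Payload 3.1 kg.
Tool frame: the origin (TCP) lies midway between the tips of the shut fingers; the grasp point (between the pads) lies 19 mm behind it; z points along the fingers, y is the line along which they close (so a half turn about z gives the same grasp; the last joint's range is limited). The gripper opens to 87 mm and grips with 3 to 60 N. Pads are 19 mm wide; open, the fingers measure 117 mm over their backs; the gripper's body (75 mm by 190 mm) begins 51 mm behind the grasp point.
Start: joints at [53.027, 30.224, 82.088, -0, 67.689, -10.227], TCP at [0.281, 0.558, 0.223] pointing down, gripper open.
Joint ranges: [-176.69, 176.69], [-43.24, 126.21], [12.49, 139.97], [-82, 262], [0, 151.66], [-163.58, 163.58]. Speed limits (degrees/s): [159.86, 159.86, 180, 180, 180, 180].

## Interface

Orientations are given as a 3x3 rotation matrix whose columns are the frame's x, y, z axes.
In Python, from rig import bot, camrig gives the robot as it stands (bot), with the cameras (camrig).
- The arm moves only by the tool pendant, called after ">>>" by a JSON object that holds its "op" and its "data", one argument or row to a line. Schema: {"type":"object","properties":{"ticks":{"type":"array","items":{"type":"array","prefixItems":[{"type":"array","items":{"type":"number"},"minItems":3,"maxItems":3},{"type":"array","items":{"type":"number"},"minItems":3,"maxItems":3},{"type":"number"}],"minItems":3,"maxItems":3},"minItems":1,"maxItems":20},"only":{"type":"string"},"quiet":{"type":"boolean"},"lines":{"type":"string"}},"required":["ticks"],"additionalProperties":false}. ticks is a list of rows, 1 to 20 of them, each written [[dx, dy, dz], [rx, ry, rz], opening]: dx, dy, dz in normalised numbers (1 is 1 m), then a rotation vector rx, ry, rz in a scale on which 1.0 is 90 degrees, then the opening from 0.0 (shut) to 1.0 (fully open); each row is the pose to reach, as a shift and turn from the pose commanded when the call began, along the tool's axes at that moment; what a row does not reach only later rows make up. A row lasts 1/10 s, in which the tool goes at most 0.05 m and 8.59 degrees, less where a joint would pass 70% of its speed; a pose out of reach is approached as far as the arm can. The fingers move at their own pace and stop on an object; the grip force is fixed at half the most. Time passes only in rows, so rows that do not move let the fingers close. The tool returns the time, the measured TCP pose, the force, the opening and the grip force at its end. only (a regular expression) keeps the lines of the reply that match it, lines (a string "A,B") keeps lines A to B, and quiet returns only ok. No shift or turn number may pass 1 either way. Input that does not fit is refused with a message, and nothing moves.
- bot.read_state(): the state, without advancing time (a new reading comes with each control period).
- camrig.capture(name): name is "side" or "top" or "wrist"; returns a dict with "color" (400x640x3 uint8, red, green, blue), "K" (3x3 intrinsics, pixels), "view" (4x4, takes a point from world to camera coordinates); the wrist camera has in their place "mount" (4x4, takes a point from camera to tool coordinates, whose origin is the TCP and whose axes are the flange's). Camera axes: x right, y up, looking along -z (the intrinsics and any distortion apply to the point x, -y, -z); pixel columns grow to the right and rows downward; lengths in m; the calibration is good to about 2 mm. A picture is of the moment at which its call begins: read the wrist's pose just before it. There is no depth.
- bot.hand_in(): hands the job in; it is judged then, once.
The state is a dict: "time_s": time; "joint_positions": joint angles; "qvel": joint speeds; "tau": joint torques, N m; "position": TCP position; "tcp_rot": TCP orientation; "force": force on the tool from outside, world axes, zero at the start; "moment": the same for the moment, N m; "opening": opening from 0.0 (shut) to 1.0 (fully open); "grasp_force": force on a finger pad.
Only numpy, scipy, OpenCV 4.12 (cv2) and the standard library are available. Lean on these libraries where they do the work, as an engineer would, in place of code of your own. Each camera call takes 0.05 s, during which the arm holds its last target. There are 200 camera calls.

## Task

The brake spring of the key-cap carousel has come off its anchor post. Pick up the spring puller from the rubber mat, put its prong into the spring's pull eye, stretch the spring and hang its hook on the anchor post so that it stays there under tension, then unhook the puller and lay it back on the mat. Touch the spring only with the puller, never with the fingers, and leave the carousel and the small loose parts lying about as they are.

Things in the scene. Friction and masses are not known exactly. Their poses are not given: they have to be found in the camera images.
- fixture: Fixed cast aluminium base. Origin on the table; +x points from the spring pivot (x = -75 mm) to the anchor post (x = +54 mm), roughly to the robot's right; -y is the side near the robot. Plate 8 mm thick, 90 mm wide, x -130 to +85 mm; open table beyond. Round carousel, 140 mm across, at x = -190 mm: key caps up to 49 mm high, crank knob to 109 mm.
- spring_pivot (a point): Axis of the stub on which the spring's fixed loop turns, at spring height, 40 mm above the table. The stub's head reaches up to 49 mm.
- anchor_post: The upright steel anchor post, 129 mm from the pivot: thick foot (16 mm across, up to 32 mm above the table), neck 8 mm across (32 to 48 mm), head 13 mm across (48 to 53 mm). Origin at its foot, 8 mm above the table, z up.
- post_neck (a point): Centre of the post's neck at spring height, 40 mm above the table.
- spring_swing: Coil spring (a 16 mm coil with a thinner one drawn out of it), lying level 40 mm above the table. It swings about the pivot (slight friction) in the horizontal plane only and stretches along its length; it cannot be lifted or tipped. Origin on the pivot, +x along the spring to the hook, z up. At the start it points 0.3 to 0.65 rad off the post, swung to the near (robot) side.
- hook_bend (a point): Bend centre of the flat J hook of 5 mm wire: centre line radius 8.5 mm, inner 6; leg on the spring's -y side, crown to +x, tip 60 degrees round on the +y side. 85 mm from the pivot when slack, 127 when hung. It opens to the far side: pull it past the post on the near side, 8 to 11 mm (at least 6) more than when hung, swing it far until the leg meets the neck, let it back.
- pull_eye (a point): Centre of the closed round pull eye at the spring's end, lying flat, 20 mm beyond hook_bend along the spring: inner diameter 18 mm, wire 5 mm thick (37.5 to 42.5 mm above the table). Open above and below.
- spring_hook (a joint): Stretch of the spring in m: 0 slack, 0.042 when hung on the post, 0.085 at most. Pull is 2 N to start moving and 100 N/m more (6.2 N hung, about 7 to 8 N while pulling past the post).
- puller: Spring puller, 84 to 170 g, lying on the mat, prong down. Wooden handle 90 x 20 x 26 mm (x, y, z); origin at the centre of its underside, +x along it to the prong. A 6 mm steel shank, axis 18 mm above the underside, runs on to x = 135 mm and bends straight down into the prong, 6 mm thick. Grip the handle across its 20 mm width at about x = 10 to 25 mm.
- puller_tip (a point): Lower tip of the puller's prong, 135 mm ahead of the puller's origin and 1 mm above the level of its underside. The prong is 14 mm long below the shank.
- mat: Black rubber mat fixed on the table, 130 (x) x 260 (y) x 3 mm, where the puller lies at the start and must lie at the end. Origin at the centre of its underside.
- crank_knob (a point): Middle of the black upright knob on the carousel's crank, about 95 mm above the table, 45 mm from the carousel's axis. The carousel turns if pushed; it is to be left as it is.
- keycap_a: Loose beige key cap, 16 mm square, 10 mm high, on the table. Leave it.
- keycap_b: A second loose key cap, same size. Leave it.
- chip_carrier: White ceramic chip carrier, 50 x 18 x 7 mm, on the table. Leave it.
- power_button: Loose red plastic power button in a black collar, 26 x 20 x 20 mm. Leave it.

How it is judged:
By the outcome, as a careful person would: the job done as asked, in the order asked, and still so for the second after the job is handed in, with the robot touching nothing.
It also fails if it takes over 51 s, if anything falls off the work surface, if the arm or the gripper's body presses on something with over 40 N, if the wrist force passes 120 N, or if a joint passes its speed limit or range.

## Working session

There is one attempt and no reset: what is moved stays moved. The work goes in short steps, Python scripts to look and compute and a tool call to move; the robot and the scene stay as the last step left them, time stands still between calls to the robot, and variables do not carry over. Pictures are saved under pics/ and viewed, at most 10 in all, crops included, and the job is handed in when it is done.

```bash
ls; mkdir -p pics; python3 - <<'E'
from rig import bot, camrig
import cv2,numpy as np
s=bot.read_state();print({k:np.round(v,3).tolist() for k,v in s.items()})
for n in("top","side","wrist"):
    c=camrig.capture(n);cv2.imwrite(f"pics/{n}0.png",c["color"][:,:,::-1]);np.savez(f"{n}0.npz",**c)
    print(n,{k:np.round(v,4).tolist() for k,v in c.items() if k!="color"})
E
```

```text
pics
rig.py
{'time_s': 0.0, 'joint_positions': [53.026, 30.278, 82.155, -0.001, 67.688, -10.227], 'qvel': [0.041, -0.017, 0.084, 0.018, 0.024, 0.055], 'tau': [0.0, -44.004, -17.659, 0.063, 0.058, -0.0], 'position': [0.281, 0.558, 0.222], 'tcp_rot': [[-0.893, 0.45, -0.001], [0.45, 0.893, -0.002], [0.0, -0.002, -1.0]], 'force': [-0.476, 0.401, 0.492], 'moment': [-0.025, -0.047, 0.065], 'grasp_force': 0.0, 'opening': 1.005}
top {'K': [[411.3345, 0.0, 326.0125], [0.0, 411.3345, 200.5245], [0.0, 0.0, 1.0]], 'view': [[-0.0101, -0.9999, 0.0052, -0.0219], [0.9924, -0.0094, 0.1231, -0.5635], [-0.123, 0.0064, 0.9924, -0.8465], [0.0, 0.0, 0.0, 1.0]]}
side {'K': [[390.2954, 0.0, 320.9688], [0.0, 390.2954, 197.2834], [0.0, 0.0, 1.0]], 'view': [[0.8184, -0.5744, -0.0186, -0.4727], [0.4313, 0.5926, 0.6803, -0.2899], [-0.3797, -0.5648, 0.7327, -0.8556], [0.0, 0.0, 0.0, 1.0]]}
wrist {'K': [[341.5954, 0.0, 319.5334], [0.0, 341.5954, 195.1682], [0.0, 0.0, 1.0]], 'mount': [[0.0006, 0.9684, 0.2492, 0.0676], [1.0, -0.0008, 0.0008, 0.0003], [0.001, 0.2492, -0.9684, -0.1626], [0.0, 0.0, 0.0, 1.0]]}
```

View pics/top0.png

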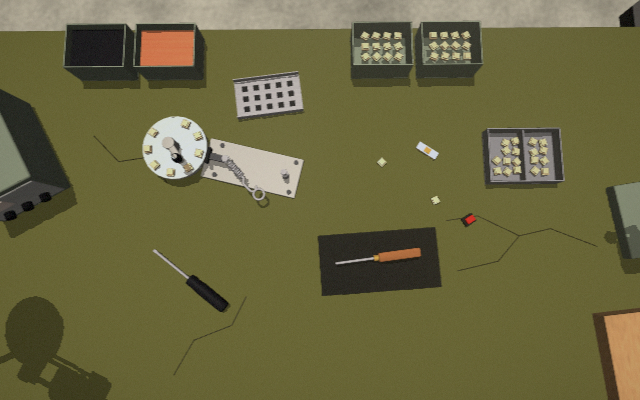

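View pics/wrist0.png

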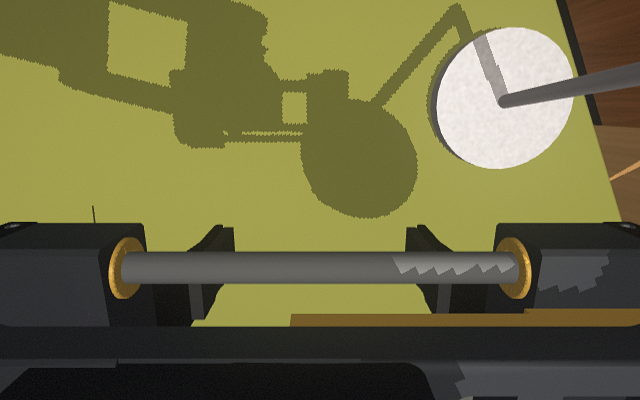

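The top view shows the puller's handle from about (376,258) to (421,253) with its prong at (336,263). The pivot is near (217,155), the post near (285,175) and the eye near (259,194). The wrist view shows only a lamp and the gripper. I'll enlarge the relevant areas next.

```bash
cat > h.py <<'E'
import numpy as np,cv2
from rig import bot, camrig
def cam(c,st=None):
    "K, world->cam(4x4)"
    if "view" in c: return c["K"],np.array(c["view"])
    T=np.eye(4);T[:3,:3]=st["tcp_rot"];T[:3,3]=st["position"]
    return c["K"],np.linalg.inv(T@np.array(c["mount"]))
def proj(KV,p):
    K,V=KV;q=(V[:3,:3]@np.array(p).T).T+V[:3,3]
    q=q*[1,-1,-1];u=(K@q.T).T;return u[...,:2]/u[...,2:]
def back(KV,uv,z):
    K,V=KV;d=np.linalg.inv(K)@np.array([uv[0],uv[1],1.]);d=V[:3,:3].T@(d*[1,-1,-1])
    o=-V[:3,:3].T@V[:3,3];return o+d*(z-o[2])/d[2]
def crop(img,x,y,w,h,s,name):
    cv2.imwrite(name,cv2.resize(img[y:y+h,x:x+w,::-1],None,fx=s,fy=s,interpolation=cv2.INTER_CUBIC))
E
python3 - <<'E'
from h import *
t=np.load("top0.npz");s=np.load("side0.npz")
print(proj(cam(t),np.array([[0,0,0],[.281,.558,.222],[.5,0,0]])),proj(cam(s),np.array([[0,0,0],[.5,0,0],[.5,.3,0]])))
a=cv2.resize(t["color"][125:215,195:315],None,fx=6,fy=6,interpolation=cv2.INTER_CUBIC)
b=cv2.resize(t["color"][225:300,310:450],None,fx=5,fy=5,interpolation=cv2.INTER_CUBIC)
cv2.imwrite("pics/ta.png",a[:,:,::-1])
cv2.imwrite("pics/tb.png",b[:,:,::-1])
for n,uv,z in [("pivot",(217,155),.045),("post",(285,175),.053),("eye",(259,194),.04),("tip",(336,263),.015),("handle end",(421,253),.025),("carousel",(175,148),.03)]: print(n,back(cam(t),uv,z).round(3))
E
```

```text
[[315.38886663 474.33291328]
 [-37.92929711 364.84099191]
 [313.82598841 231.02030598]] [[105.36758958 329.52819987]
 [297.27583524 225.00198138]
 [245.22668044 164.029364  ]]
pivot [0.663 0.205 0.045]
post [0.616 0.059 0.053]
eye [0.578 0.115 0.04 ]
tip [ 0.43  -0.048  0.015]
handle end [ 0.45  -0.229  0.025]
carousel [0.683 0.301 0.03 ]
```

View pics/side0.png

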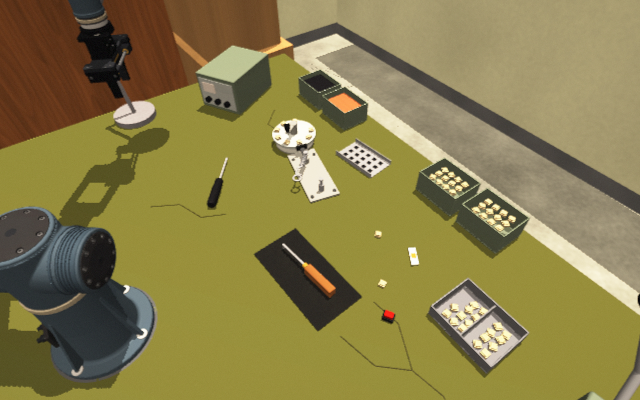

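View pics/ta.png

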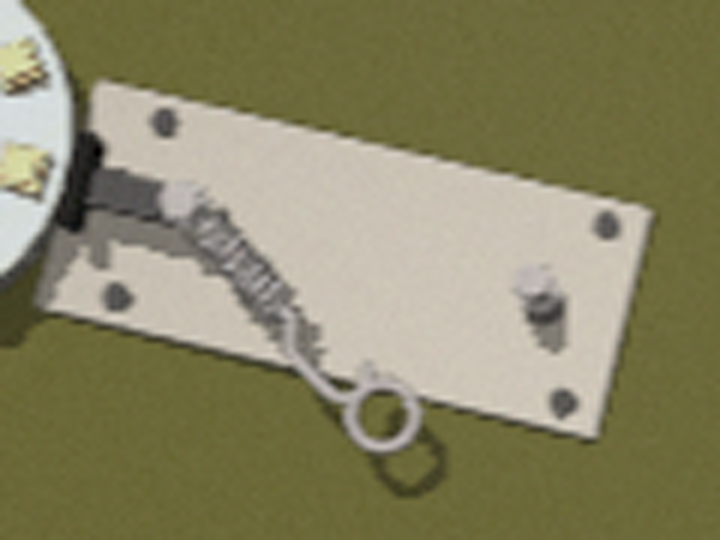

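View pics/tb.png

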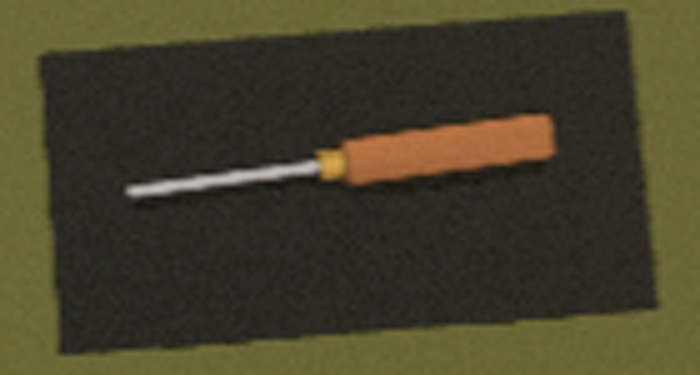

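Readings from the crops, in crop pixels:
- **Spring and post** (crop a): stub head (180,200), post head (535,281), eye centre (382,413).
- **Puller** (crop b): prong bend at (131,191), handle top corners near (343,142), (550,117), (553,155) and (348,184).

The side view confirms the layout.

```bash
python3 - <<'E'
from h import *
t=cam(np.load("top0.npz"))
A=lambda x,y:(195+x/6-.42,125+y/6-.42)
B=lambda x,y:(310+x/5-.4,225+y/5-.4)
pv=back(t,A(180,200),.049);po=back(t,A(535,281),.053);ey=back(t,A(382,413),.0425)
print(pv,po,ey,"d",np.linalg.norm((pv-po)[:2]),np.linalg.norm((pv-ey)[:2]))
f=(po-pv)[:2];e=(ey-pv)[:2];print("fixang",np.degrees(np.arctan2(f[1],f[0])),"eyeang",np.degrees(np.arctan2(e[1],e[0])))
tip=back(t,B(131,191),.024)
c=[back(t,B(*q),.029) for q in((343,142),(550,117),(553,155),(348,184))]
print("tip",tip);print(np.array(c),np.mean(c,0))
print([np.linalg.norm(c[i]-c[(i+1)%4]) for i in range(4)])
m=np.mean(c,0);d=(tip-m)[:2];print(np.linalg.norm(d),np.degrees(np.arctan2(d[1],d[0])))
print([back(t,B(*q),.003) for q in((38,52),(627,11),(657,309),(60,354))])
E
```

```text
[0.65511985 0.1881352  0.049     ] [0.62391451 0.0615512  0.053     ] [0.57891002 0.11665347 0.0425    ] d 0.13037362077565084 0.1044871982224476
fixang -103.84836825900862 eyeang -136.83360398390727
tip [ 0.4307724  -0.04692795  0.024     ]
[[ 0.45058292 -0.1371574   0.029     ]
 [ 0.46025054 -0.22563026  0.029     ]
 [ 0.44420368 -0.22629502  0.029     ]
 [ 0.43290318 -0.13882438  0.029     ]] [ 0.44698508 -0.18197677  0.029     ]
[np.float64(0.08899949094769535), np.float64(0.016060626429542074), np.float64(0.08819758569180347), np.float64(0.0177581597507336)]
0.13601850869460863 96.84562424329958
[array([ 0.49104527, -0.00742942,  0.003     ]), array([ 0.50652241, -0.2674375 ,  0.003     ]), array([ 0.37727308, -0.27494211,  0.003     ]), array([ 0.36090709, -0.01595969,  0.003     ])]
```

```bash
cat >> h.py <<'E'
from scipy.spatial.transform import Rotation as Ro
def goal(p,yaw,ref=None):
    "shift+rotvec (tool axes) from present pose to TCP p, tool x at yaw, pointing down"
    s=bot.read_state() if ref is None else ref;R=np.array(s["tcp_rot"])
    y=np.radians(yaw);c,n=np.cos(y),np.sin(y)
    G=np.array([[c,n,0],[n,-c,0],[0,0,-1.]])
    print(np.round(R.T@(np.array(p)-s["position"]),4),np.round(Ro.from_matrix(R.T@G).as_rotvec(degrees=True),2))
E
python3 - <<'E'
from h import *
goal([.45,.2,.15],96.8);goal([.4444,-.164,.13],96.8);goal([.4444,-.164,.008],96.8)
E
```

```text
[-0.312  -0.2432  0.0721] [-1.000e-01  3.000e-02  5.646e+01]
[-0.4708 -0.5707  0.0926] [-1.000e-01  3.000e-02  5.646e+01]
[-0.4709 -0.5705  0.2146] [-1.000e-01  3.000e-02  5.646e+01]
```

The rows are not in the units I measure in: turns go in shares of 90 degrees. I convert before sending: 56.5 degrees / 90 = 0.6278.

>>> {"op": "pendant", "data": {
  "ticks": [
    [[-0.312,-0.243,0.072],[0,0,0.6278],0.7],
    [[-0.312,-0.243,0.072],[0,0,0.6278],0.7],
    [[-0.312,-0.243,0.072],[0,0,0.6278],0.7],
    [[-0.312,-0.243,0.072],[0,0,0.6278],0.7],
    [[-0.312,-0.243,0.072],[0,0,0.6278],0.7],
    [[-0.312,-0.243,0.072],[0,0,0.6278],0.7],
    [[-0.312,-0.243,0.072],[0,0,0.6278],0.7],
    [[-0.471,-0.571,0.093],[0,0,0.6278],0.7],
    [[-0.471,-0.571,0.093],[0,0,0.6278],0.7],
    [[-0.471,-0.571,0.093],[0,0,0.6278],0.7],
    [[-0.471,-0.571,0.093],[0,0,0.6278],0.7],
    [[-0.471,-0.571,0.093],[0,0,0.6278],0.7],
    [[-0.471,-0.571,0.093],[0,0,0.6278],0.7],
    [[-0.471,-0.571,0.093],[0,0,0.6278],0.7],
    [[-0.471,-0.571,0.093],[0,0,0.6278],0.7],
    [[-0.471,-0.571,0.093],[0,0,0.6278],0.7],
    [[-0.471,-0.571,0.093],[0,0,0.6278],0.7],
    [[-0.471,-0.571,0.093],[0,0,0.6278],0.7]
  ]
}}

```text
time_s: 1.95
position: [0.444, -0.1624, 0.1293]
tcp_rot: [[-0.117, 0.993, -0.002], [0.993, 0.117, 0.002], [0.002, -0.002, -1.0]]
force: [0.6, 0.5, -0.9]
opening: 0.695
grasp_force: 0.0
```

```bash
python3 - <<'E'
from h import *
s=bot.read_state();c=camrig.capture("wrist");cv2.imwrite("pics/w1.png",c["color"][:,:,::-1])
kv=cam(c,s)
print(proj(kv,np.array([[.4308,-.0469,.021],[.4465,-.182,.029],[.4444,-.164,.029]])))
goal([.4444,-.164,.008],96.8)
E
```

```text
[[320.22465529  39.21174561]
 [319.70492687 219.1364599 ]
 [319.75620504 197.48317884]]
[-0.0024  0.0003  0.1214] [-0.09 -0.1   0.02]
```

View pics/w1.png

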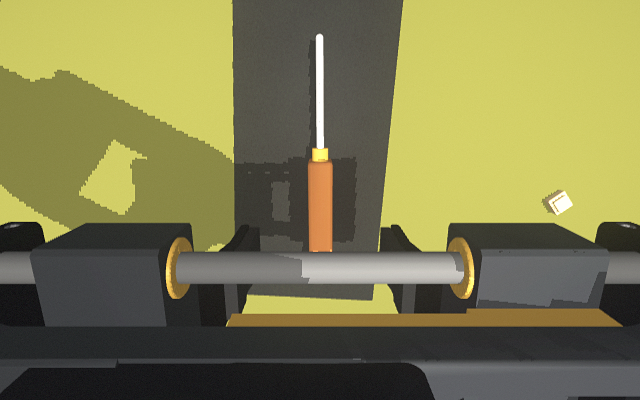

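The wrist view has the shank tip at (320,38), where the estimate put it at (320,39), and the handle is centred on column 320. I'll descend and grip.

>>> {"op": "pendant", "data": {
  "ticks": [
    [[-0.002,0,0.04],[0,0,0],0.7],
    [[-0.002,0,0.08],[0,0,0],0.7],
    [[-0.002,0,0.105],[0,0,0],0.7],
    [[-0.002,0,0.12],[0,0,0],0.7],
    [[-0.002,0,0.121],[0,0,0],0.7],
    [[-0.002,0,0.121],[0,0,0],0],
    [[-0.002,0,0.121],[0,0,0],0],
    [[-0.002,0,0.121],[0,0,0],0],
    [[-0.002,0,0.121],[0,0,0],0],
    [[-0.002,0,0.121],[0,0,0],0],
    [[-0.002,0,0.121],[0,0,0],0],
    [[-0.002,0,0.121],[0,0,0],0]
  ]
}}

```text
time_s: 3.2
position: [0.4451, -0.1659, 0.0088]
tcp_rot: [[-0.117, 0.993, 0.0], [0.993, 0.117, -0.0], [-0.0, 0.0, -1.0]]
force: [-0.2, -0.8, 3.4]
opening: 0.231
grasp_force: 30.0
```

```bash
python3 - <<'E'
from h import *
s=bot.read_state();R=np.array(s["tcp_rot"]);print(R.T@(np.array([.4308,-.0469,.004])-s["position"]))
goal([.445,-.166,.09],96.8);goal([.5503,.0002,.085],76.15)
E
```

```text
[ 0.11984518 -0.00025977  0.00481157]
[-0.0001 -0.0001 -0.0812] [ 0.01  0.01 -0.05]
[ 0.1526  0.124  -0.0762] [2.00e-02 1.00e-02 2.06e+01]
```

In the tool's units: 20.6 degrees / 90 = 0.2289.

>>> {"op": "pendant", "data": {
  "ticks": [
    [[0,0,-0.02],[0,0,0],0],
    [[0,0,-0.05],[0,0,0],0],
    [[0,0,-0.08],[0,0,0],0],
    [[0.03,0.025,-0.08],[0,0,0.0444],0],
    [[0.06,0.05,-0.078],[0,0,0.0889],0],
    [[0.09,0.075,-0.077],[0,0,0.1333],0],
    [[0.12,0.1,-0.076],[0,0,0.1778],0],
    [[0.14,0.115,-0.076],[0,0,0.2222],0],
    [[0.152,0.124,-0.076],[0,0,0.2289],0],
    [[0.1526,0.124,-0.076],[0,0,0.2289],0],
    [[0.1526,0.124,-0.076],[0,0,0.2289],0],
    [[0.1526,0.124,-0.076],[0,0,0.2289],0]
  ]
}}

```text
time_s: 4.4
position: [0.5494, -0.0004, 0.0843]
tcp_rot: [[0.24, 0.971, -0.001], [0.971, -0.24, -0.0], [-0.0, -0.001, -1.0]]
force: [0.2, 0.6, -0.2]
opening: 0.223
grasp_force: 30.0
```

```bash
python3 - <<'E'
from h import *
s=bot.read_state();c=camrig.capture("top");w=camrig.capture("wrist")
crop(c["color"],195,125,125,100,6,"pics/t2.png")
kt=cam(c);kw=cam(w,s)
R=np.array(s["tcp_rot"]);p=np.array(s["position"])+R@[.1198,0,.0048-.017]
P=np.array([p,[.579,.1167,.04],[.6239,.0616,.053],[.6551,.1881,.049]])
print(p);print("top crop",(proj(kt,P)-[195,125])*6+2.5);print("wrist",proj(kw,P))
cv2.imwrite("pics/w2.png",w["color"][:,:,::-1])
E
```

```text
[0.57815646 0.11593849 0.09645706]
top crop [[358.43087791 392.46193935]
 [382.96514384 413.71681843]
 [534.84142855 281.021706  ]
 [180.07803044 200.03384334]]
wrist [[ 319.03269218  -30.64143871]
 [ 320.50995978    7.55583503]
 [ 425.27532454   88.00071939]
 [ 444.78386928 -209.54364759]]
```

View pics/t2.png

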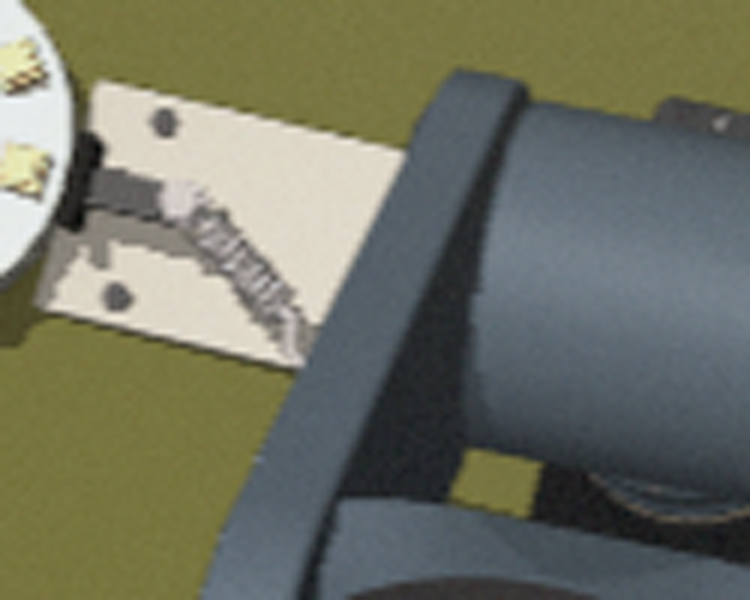

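View pics/w2.png

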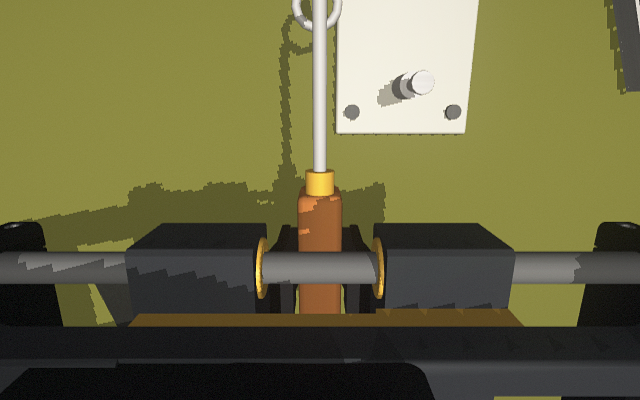

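The top view is blocked by the arm. In the wrist view the eye ring spans columns 293 to 341, so its centre is about (317,7). The shank is at column 319.5, so the prong needs to shift about 1.2 mm to the left. I'll make that shift and lower it in.

>>> {"op": "pendant", "data": {
  "ticks": [
    [[0.001,-0.0012,0.012],[0,0,0],0],
    [[0.001,-0.0012,0.024],[0,0,0],0],
    [[0.001,-0.0012,0.03],[0,0,0],0],
    [[0.001,-0.0012,0.035],[0,0,0],0],
    [[0.001,-0.0012,0.04],[0,0,0],0],
    [[0.001,-0.0012,0.0445],[0,0,0],0],
    [[0.001,-0.0012,0.0465],[0,0,0],0],
    [[0.001,-0.0012,0.0465],[0,0,0],0],
    [[0.001,-0.0012,0.0465],[0,0,0],0]
  ]
}}

```text
time_s: 5.4
position: [0.5495, 0.0017, 0.0382]
tcp_rot: [[0.239, 0.971, 0.0], [0.971, -0.239, -0.0], [-0.0, 0.0, -1.0]]
force: [0.0, 0.2, -1.4]
opening: 0.224
grasp_force: 30.0
```

```bash
python3 - <<'E'
from h import *
s=bot.read_state();w=camrig.capture("wrist")
R=np.array(s["tcp_rot"]);tp=np.array(s["position"])+R@[.1198,0,.0048]
print(s["force"],tp)
v=np.array([.6551,.1881]);o=np.array([.6239,.0616]);a0=np.arctan2(*(tp[:2]-v)[::-1]);af=np.arctan2(*(o-v)[::-1])
print("ang",np.degrees([a0,af]))
for r,a in [(np.linalg.norm(tp[:2]-v),a0),(.13,a0),(.1625,a0)]+[(.1625,af+np.radians(k)) for k in(-24,-18,-12,-8,-6,-4,-2,0,1,2,3)]:
    q=v+r*np.array([np.cos(a),np.sin(a)]);print(round(r,4),round(np.degrees(a-af),1),np.round(R.T@(np.append(q,tp[2])-tp),4))
E
```

```text
[ 0.00784089  0.18794949 -1.38146538] [0.57817699 0.11798687 0.0334119 ]
ang [-137.65172037 -103.85492832]
0.1041 -33.8 [0. 0. 0.]
0.13 -33.8 [-0.0215 -0.0144 -0.    ]
0.1625 -33.8 [-0.0485 -0.0325 -0.    ]
0.1625 -24.0 [-0.062  -0.0082 -0.    ]
0.1625 -18.0 [-0.0681  0.0077  0.    ]
0.1625 -12.0 [-0.0725  0.0241  0.    ]
0.1625 -8.0 [-0.0744  0.0353  0.    ]
0.1625 -6.0 [-0.0751  0.0409  0.    ]
0.1625 -4.0 [-0.0756  0.0465  0.    ]
0.1625 -2.0 [-0.0759  0.0522  0.    ]
0.1625 0.0 [-0.076   0.0579  0.    ]
0.1625 1.0 [-0.076   0.0607  0.    ]
0.1625 2.0 [-0.0759  0.0635  0.    ]
0.1625 3.0 [-0.0758  0.0664  0.    ]
```

>>> {"op": "pendant", "data": {
  "ticks": [
    [[-0.005,-0.0034,0],[0,0,0],0],
    [[-0.01,-0.0067,0],[0,0,0],0],
    [[-0.0155,-0.0104,0],[0,0,0],0],
    [[-0.0215,-0.0144,0],[0,0,0],0],
    [[-0.0215,-0.0144,0],[0,0,0],0],
    [[-0.0215,-0.0144,0],[0,0,0],0]
  ]
}}

```text
time_s: 6.05
position: [0.5308, -0.016, 0.0383]
tcp_rot: [[0.24, 0.971, 0.001], [0.971, -0.24, 0.0], [0.0, 0.001, -1.0]]
force: [2.1, 1.5, -1.9]
opening: 0.227
grasp_force: 30.0
```

```bash
python3 - <<'E'
from h import *
s=bot.read_state();w=camrig.capture("wrist");s2=bot.read_state()
R=np.array(s["tcp_rot"]);tp=np.array(s["position"])+R@[.1198,0,.0048]
crop(w["color"],220,0,260,160,3,"pics/w3.png")
v=np.array([.6551,.1881]);d=v-tp[:2];print(np.round(s["force"],2),np.round(s2["force"],2),tp,np.linalg.norm(d),"pull",np.dot(s2["force"][:2],d)/np.linalg.norm(d))
E
```

```text
[ 2.13  1.48 -1.91] [ 3.04  3.31 -1.7 ] [0.55956305 0.10031016 0.03353414] 0.12974731436893197 pull 4.478873470811819
```

View pics/w3.png

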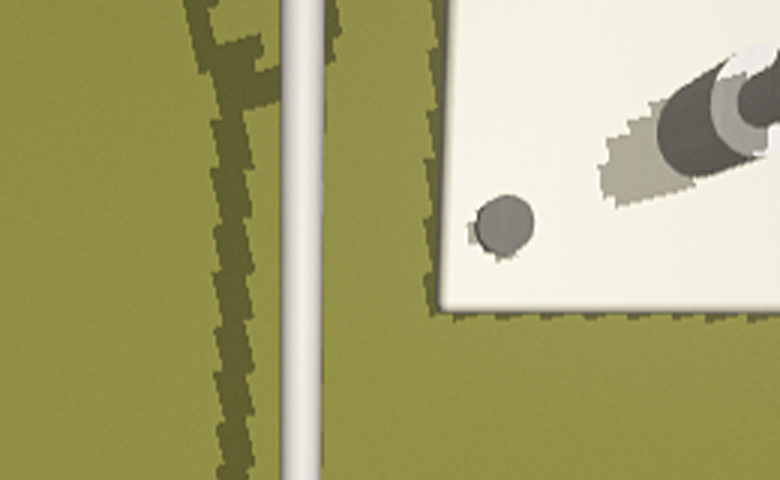

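The crop shows the shank at column 300 and the spring's shadow, with the post off to the right. The eye itself is out of frame. The 4 to 4.5 N force towards the pivot says the prong is engaged. I'll pull to full radius and swing to about 8° before the post.

>>> {"op": "pendant", "data": {
  "ticks": [
    [[-0.007,-0.0047,0],[0,0,0],0],
    [[-0.014,-0.0094,0],[0,0,0],0],
    [[-0.021,-0.0141,0],[0,0,0],0],
    [[-0.028,-0.0187,0],[0,0,0],0],
    [[-0.033,-0.011,0],[0,0,0],0],
    [[-0.038,-0.003,0],[0,0,0],0],
    [[-0.0415,0.006,0],[0,0,0],0],
    [[-0.045,0.014,0],[0,0,0],0],
    [[-0.0478,0.022,0],[0,0,0],0],
    [[-0.0505,0.03,0],[0,0,0],0],
    [[-0.0525,0.0385,0],[0,0,0],0],
    [[-0.0544,0.0495,0],[0,0,0],0],
    [[-0.0544,0.0495,0],[0,0,0],0],
    [[-0.0544,0.0495,0],[0,0,0],0]
  ]
}}

```text
time_s: 7.5
position: [0.5642, -0.079, 0.0376]
tcp_rot: [[0.24, 0.971, -0.002], [0.971, -0.24, 0.003], [0.002, -0.003, -1.0]]
force: [3.0, 6.4, -1.4]
opening: 0.229
grasp_force: 30.0
```

```bash
cat > st.py <<'E'
from h import *
s=bot.read_state();c=camrig.capture("top");F=[s["force"],bot.read_state()["force"]];s=bot.read_state();f=np.mean(F,0)
R=np.array(s["tcp_rot"]);tp=np.array(s["position"])+R@[.1198,0,.0048]
v=np.array([.6551,.1881]);o=np.array([.6239,.0616]);x=(o-v)/np.linalg.norm(o-v);y=np.array([-x[1],x[0]])
e=tp[:2]-v;r=np.linalg.norm(e);u=e/r
print("tip",tp.round(4),"r",r.round(4),"ang",np.degrees(np.arctan2(e@y,e@x)).round(2),"from post fx,fy",((tp[:2]-o)@x).round(4),((tp[:2]-o)@y).round(4))
print("F fixture axes",(f[:2]@x).round(2),(f[:2]@y).round(2),"z",f[2].round(2),"pull",(-f[:2]@u).round(2))
print("tool dirs of fx,fy",(R.T@np.append(x,0)).round(3),(R.T@np.append(y,0)).round(3))
E
python3 st.py
```

```text
tip [0.5927 0.0375 0.033 ] r 0.1631 ang -8.65 from post fx,fy 0.0309 -0.0245
F fixture axes -7.02 1.15 z -1.24 pull 7.11
tool dirs of fx,fy [-1.     0.    -0.002] [ 0.     1.    -0.003]
```

>>> {"op": "pendant", "data": {
  "ticks": [
    [[-0.0014,0.0065,0],[0,0,0],0],
    [[-0.002,0.0125,0],[0,0,0],0],
    [[-0.0024,0.0185,0],[0,0,0],0],
    [[-0.0025,0.0245,0],[0,0,0],0],
    [[-0.0025,0.0245,0],[0,0,0],0],
    [[-0.0025,0.0245,0],[0,0,0],0]
  ]
}}

```text
time_s: 8.15
position: [0.5864, -0.0866, 0.0374]
tcp_rot: [[0.239, 0.971, -0.005], [0.971, -0.239, 0.003], [0.002, -0.005, -1.0]]
force: [2.4, 6.3, -0.7]
opening: 0.229
grasp_force: 30.0
```

```bash
python3 st.py
```

```text
tip [0.6149 0.0298 0.0328] r 0.1634 ang -0.4 from post fx,fy 0.0331 -0.0011
F fixture axes -6.55 0.58 z -0.73 pull 6.56
tool dirs of fx,fy [-1.    -0.001 -0.002] [-0.001  1.    -0.005]
```

>>> {"op": "pendant", "data": {
  "ticks": [
    [[0,0.002,0],[0,0,0],0],
    [[0,0.004,0],[0,0,0],0],
    [[0,0.004,0],[0,0,0],0],
    [[0,0.004,0],[0,0,0],0]
  ]
}}

```text
time_s: 8.6
position: [0.59, -0.0874, 0.0373]
tcp_rot: [[0.239, 0.971, -0.005], [0.971, -0.239, 0.004], [0.002, -0.006, -1.0]]
force: [1.8, 7.3, -0.6]
opening: 0.232
grasp_force: 30.0
```

```bash
python3 st.py
```

```text
tip [0.6186 0.0289 0.0328] r 0.1633 ang 0.93 from post fx,fy 0.033 0.0027
F fixture axes -7.16 -0.67 z -0.57 pull 7.17
tool dirs of fx,fy [-1.    -0.001 -0.002] [-0.001  1.    -0.006]
```

>>> {"op": "pendant", "data": {
  "ticks": [
    [[0,0.002,0],[0,0,0],0],
    [[0,0.003,0],[0,0,0],0],
    [[0,0.003,0],[0,0,0],0]
  ]
}}

```text
time_s: 8.95
position: [0.5916, -0.0878, 0.037]
tcp_rot: [[0.238, 0.971, -0.008], [0.971, -0.238, 0.004], [0.002, -0.009, -1.0]]
force: [0.1, 7.0, -0.1]
opening: 0.224
grasp_force: 30.0
```

```bash
python3 st.py
```

```text
tip [0.6201 0.0287 0.0325] r 0.1632 ang 1.46 from post fx,fy 0.0329 0.0042
F fixture axes -7.08 -1.79 z 0.17 pull 7.13
tool dirs of fx,fy [-1.    -0.002 -0.002] [-0.002  1.    -0.009]
```

The lateral force is building, at -1.8 N with the prong 4.2 mm past the post line. So the leg is against the neck. I'll let it back.

>>> {"op": "pendant", "data": {
  "ticks": [
    [[0.003,0,0],[0,0,0],0],
    [[0.006,0,0],[0,0,0],0],
    [[0.0085,0,0],[0,0,0],0],
    [[0.0085,0,0],[0,0,0],0],
    [[0.0085,0,0],[0,0,0],0]
  ]
}}

```text
time_s: 9.5
position: [0.5935, -0.0796, 0.037]
tcp_rot: [[0.237, 0.971, -0.008], [0.971, -0.237, 0.004], [0.002, -0.009, -1.0]]
force: [-0.2, 7.8, 0.1]
opening: 0.225
grasp_force: 30.0
```

```bash
python3 st.py
```

```text
tip [0.6219 0.0368 0.0325] r 0.1549 ang 1.47 from post fx,fy 0.0246 0.004
F fixture axes -7.03 -1.87 z 0.13 pull 7.08
tool dirs of fx,fy [-1.    -0.002 -0.002] [-0.002  1.    -0.009]
```

>>> {"op": "pendant", "data": {
  "ticks": [
    [[0.002,-0.001,0],[0,0,0],0],
    [[0.004,-0.002,0],[0,0,0],0],
    [[0.004,-0.002,0],[0,0,0],0],
    [[0.004,-0.002,0],[0,0,0],0]
  ]
}}

```text
time_s: 9.95
position: [0.5943, -0.0772, 0.0374]
tcp_rot: [[0.238, 0.971, -0.004], [0.971, -0.238, 0.001], [-0.0, -0.004, -1.0]]
force: [-1.3, 4.3, -1.5]
opening: 0.231
grasp_force: 30.1
```

```bash
python3 st.py
```

```text
tip [0.623  0.0391 0.0326] r 0.1524 ang 1.68 from post fx,fy 0.022 0.0045
F fixture axes -3.44 -2.75 z -1.52 pull 3.52
tool dirs of fx,fy [-1.    -0.001 -0.   ] [-0.001  1.    -0.004]
```

```bash
python3 st.py
```

```text
tip [0.623  0.0391 0.0326] r 0.1524 ang 1.71 from post fx,fy 0.022 0.0045
F fixture axes -3.31 -2.74 z -1.83 pull 3.39
tool dirs of fx,fy [-1.    -0.001  0.   ] [-0.001  1.    -0.004]
```

>>> {"op": "pendant", "data": {
  "ticks": [
    [[0.002,0,0],[0,0,0],0],
    [[0.004,0,0],[0,0,0],0],
    [[0.004,0,0],[0,0,0],0],
    [[0.004,0,0],[0,0,0],0]
  ]
}}

```text
time_s: 10.45
position: [0.5977, -0.074, 0.0382]
tcp_rot: [[0.239, 0.971, 0.001], [0.971, -0.239, -0.0], [-0.0, 0.001, -1.0]]
force: [-1.6, 2.1, -1.8]
opening: 0.226
grasp_force: 30.0
```

```bash
python3 st.py;python3 st.py
```

```text
tip [0.6263 0.0423 0.0333] r 0.1486 ang 2.68 from post fx,fy 0.0182 0.0069
F fixture axes -1.15 -2.52 z -2.01 pull 1.27
tool dirs of fx,fy [-1. -0.  0.] [-0.     1.     0.001]
tip [0.6263 0.0423 0.0333] r 0.1486 ang 2.68 from post fx,fy 0.0182 0.0069
F fixture axes -0.86 -2.98 z -1.84 pull 1.0
tool dirs of fx,fy [-1.  0. -0.] [0.    1.    0.001]
```

>>> {"op": "pendant", "data": {
  "ticks": [
    [[0.0005,-0.003,0],[0,0,0],0],
    [[0.0005,-0.005,0],[0,0,0],0],
    [[0.0005,-0.005,0],[0,0,0],0],
    [[0.0005,-0.005,0],[0,0,0],0],
    [[0.0005,-0.005,0],[0,0,0],0]
  ]
}}

```text
time_s: 11.05
position: [0.5931, -0.0725, 0.0383]
tcp_rot: [[0.24, 0.971, 0.001], [0.971, -0.24, -0.0], [-0.0, 0.001, -1.0]]
force: [-0.1, -0.7, -1.5]
opening: 0.225
grasp_force: 30.0
```

```bash
python3 st.py;python3 st.py
python3 - <<'E'
from h import *
w=camrig.capture("side");cv2.imwrite("pics/s4.png",cv2.resize(w["color"][110:220,240:385,::-1],None,fx=5,fy=5,interpolation=cv2.INTER_CUBIC))
K=cam(w);print((proj(K,np.array([[.6239,.0616,.053],[.6551,.1881,.049],[.6195,.0441,.04]]))-[240,110])*5+2)
E
```

```text
tip [0.6217 0.0438 0.0334] r 0.1481 ang 0.8 from post fx,fy 0.0178 0.0021
F fixture axes 0.35 0.07 z -1.34 pull -0.35
tool dirs of fx,fy [-1.  0.  0.] [0.    1.    0.001]
tip [0.6215 0.0439 0.0333] r 0.148 ang 0.75 from post fx,fy 0.0177 0.0019
F fixture axes 0.15 0.16 z -0.71 pull -0.15
tool dirs of fx,fy [-1. -0.  0.] [-0.     1.     0.001]
[[409.64799956 345.63995866]
 [331.28501313 210.09257703]
 [421.67373555 383.38635178]]
```

The forces are zero with the prong centred in the eye, so the post is holding the spring. Next is a straight lift out.

>>> {"op": "pendant", "data": {
  "ticks": [
    [[0,0,-0.004],[0,0,0],0],
    [[0,0,-0.009],[0,0,0],0],
    [[0,0,-0.015],[0,0,0],0],
    [[0,0,-0.025],[0,0,0],0],
    [[0,0,-0.04],[0,0,0],0],
    [[0,0,-0.05],[0,0,0],0],
    [[0,0,-0.05],[0,0,0],0]
  ]
}}

```text
time_s: 11.9
position: [0.5942, -0.0727, 0.0905]
tcp_rot: [[0.239, 0.971, 0.005], [0.971, -0.239, -0.001], [-0.0, 0.005, -1.0]]
force: [0.3, -1.2, -1.5]
opening: 0.223
grasp_force: 30.0
```

```bash
python3 - <<'E'
from h import *
s=bot.read_state();print(s["force"],s["joint_positions"])
goal([.445,-.166,.0885],96.8);goal([.445,-.166,.010],96.8)
E
```

```text
[ 0.29167157 -1.22525958 -1.51193186] [-1.76595465e+01  3.80884851e+01  9.23701364e+01  9.00218632e-04
  4.92627984e+01 -3.82071049e+00]
[-0.1263 -0.1225  0.0015] [  0.27   0.07 -20.64]
[-0.1263 -0.1229  0.08  ] [  0.27   0.07 -20.64]
```

In the tool's units: -20.6 degrees / 90 = -0.2289.

>>> {"op": "pendant", "data": {
  "ticks": [
    [[-0.03,-0.01,0],[0,0,-0.0444],0],
    [[-0.06,-0.04,0],[0,0,-0.1],0],
    [[-0.09,-0.075,0],[0,0,-0.1667],0],
    [[-0.115,-0.105,0],[0,0,-0.2222],0],
    [[-0.1263,-0.1225,0.001],[0,0,-0.2289],0],
    [[-0.1263,-0.1227,0.03],[0,0,-0.2289],0],
    [[-0.1263,-0.1227,0.055],[0,0,-0.2289],0],
    [[-0.1263,-0.1227,0.07],[0,0,-0.2289],0],
    [[-0.1263,-0.1227,0.074],[0,0,-0.2289],0],
    [[-0.1263,-0.1227,0.077],[0,0,-0.2289],0],
    [[-0.1263,-0.1227,0.077],[0,0,-0.2289],0],
    [[-0.1263,-0.1227,0.077],[0,0,-0.2289],0]
  ]
}}

```text
time_s: 13.1
position: [0.4437, -0.1657, 0.0117]
tcp_rot: [[-0.118, 0.993, 0.001], [0.993, 0.118, -0.001], [-0.001, 0.001, -1.0]]
force: [-0.2, 0.2, -0.8]
opening: 0.226
grasp_force: 30.0
```

```bash
python3 -c "
from h import *
print(bot.read_state()['force'])
goal([.445,-.166,.009],96.8)"
```

```text
[-0.18135972  0.16816846 -0.82550584]
[-0.0004  0.0012  0.0027] [ 0.06  0.05 -0.03]
```

>>> {"op": "pendant", "data": {
  "ticks": [
    [[0,0,0.001],[0,0,0],0],
    [[0,0,0.002],[0,0,0],0],
    [[0,0,0.0027],[0,0,0],0],
    [[0,0,0.0027],[0,0,0],0],
    [[0,0,0.0027],[0,0,0],0.5],
    [[0,0,0.0027],[0,0,0],0.6],
    [[0,0,0.0027],[0,0,0],0.6],
    [[0,0,0.0027],[0,0,0],0.6],
    [[0,0,-0.03],[0,0,0],0.6],
    [[0,0,-0.07],[0,0,0],0.6],
    [[0,0,-0.11],[0,0,0],0.6],
    [[0,0,-0.15],[0,0,0],0.6],
    [[0,-0.05,-0.17],[0,0,0],0.6],
    [[0,-0.1,-0.17],[0,0,0],0.6],
    [[0,-0.1,-0.17],[0,0,0],0.6]
  ]
}}

```text
time_s: 14.6
position: [0.3383, -0.1747, 0.1811]
tcp_rot: [[-0.115, 0.993, -0.005], [0.993, 0.115, 0.004], [0.004, -0.004, -1.0]]
force: [-0.6, 0.5, -0.0]
opening: 0.601
grasp_force: 0.0
```

```bash
python3 -c "
from h import *
s=bot.read_state();print(s['joint_positions']);goal([.36,-.36,.2],96.8)"
```

```text
[-4.42265498e+01  1.59480067e+01  1.17718470e+02 -7.13764513e-02
  4.66780088e+01 -5.07934475e+01]
[-0.1864  0.0002 -0.0196] [-0.26 -0.23 -0.18]
```

>>> {"op": "pendant", "data": {
  "ticks": [
    [[-0.05,0,-0.02],[0,0,0],0.6],
    [[-0.1,0,-0.02],[0,0,0],0.6],
    [[-0.15,0,-0.02],[0,0,0],0.6],
    [[-0.186,0,-0.02],[0,0,0],0.6],
    [[-0.186,0,-0.02],[0,0,0],0.6],
    [[-0.186,0,-0.02],[0,0,0],0.6]
  ]
}}

```text
time_s: 15.2
position: [0.3654, -0.3621, 0.2003]
tcp_rot: [[-0.116, 0.993, -0.001], [0.993, 0.116, 0.002], [0.002, -0.001, -1.0]]
force: [0.3, 1.2, -0.7]
opening: 0.599
grasp_force: 0.0
```

```bash
python3 - <<'E'
from h import *
t=camrig.capture("top");c=camrig.capture("side");I=cv2.INTER_CUBIC
a=cv2.resize(t["color"][135:200,210:310],None,fx=4,fy=4,interpolation=I)
b=cv2.resize(c["color"][140:205,275:375],None,fx=4,fy=4,interpolation=I)
d=cv2.resize(t["color"][225:300,300:460],None,fx=4,fy=4,interpolation=I)
im=np.zeros((560,800,3),np.uint8);im[:260,:400]=a;im[:260,400:]=b;im[260:,:640]=d
cv2.imwrite("pics/fin.png",im[:,:,::-1])
t0=np.load("top0.npz")["color"].astype(int);D=np.abs(t["color"]-t0).max(2)
for n,(u,v) in dict(carousel=(175,148),capa=(382,162),capb=(436,200),chip=(427,150),btn=(470,219)).items(): 
    r=35 if n=="carousel" else 14
    print(n,(D[v-r:v+r,u-r:u+r]>60).sum())
E
```

```text
carousel 0
capa 0
capb 0
chip 0
btn 0
```

View pics/fin.png

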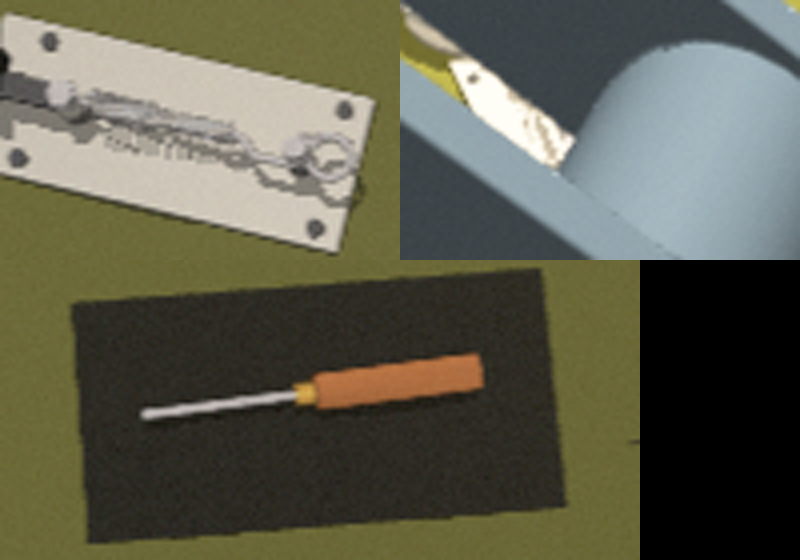

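In the final view the spring lies stretched along the fixture line. The hook is round the post at about (300,155), and the eye is beyond it at (332,155). The puller lies on the mat with its prong end at (147,413). The carousel and loose parts show no change from the first picture.

```bash
python3 -c "
from rig import bot, camrig
print(bot.hand_in())"
```

```text
the job is handed in; nothing more can be done
None
```

The spring is hooked on the anchor post under tension, the puller is back on the mat, the carousel and loose parts look unmoved in the top view, and I handed the job in at about 15 s (no verdict was returned).

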